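Hold a sample slide flush on a sloped viewing stage

TASK

Swing the steel hasp sideways off its catch, well clear of the slide carrier (leave it open), and lift the carrier out of its tray by the orange fin. Lay the carrier's flat underside on the sloped blue face of the viewing stage, centred between the yellow corner marks with its long side up the slope, tilted to lie flush with the face, and press it there gently so that the sprung face gives a few millimetres. Finish while still holding it pressed flush, without letting go; leave the stage's slope as it is set and the bottle, timer and tape roll where they are.

Things in the scene. Friction and masses are not known exactly. Their poses are not given: they have to be found in the camera images.
- tray: grey transport tray, 124 x 90 mm, 6 mm thick, fixed to the worktop; origin at the centre of its underside on the worktop. Its pocket (floor 6 mm above the worktop, 94 x 44 mm, long side along tray x, kerb 4 mm high) holds the slide carrier with its x axis along the tray's x, within about 0.02 rad. The hasp lies across the end of the carrier at tray x = -33 mm, over a dark steel catch at tray y = +31 to +40 mm that is 22.5 mm high and open towards tray -x.
- tray_pocket (a point): centre of the pocket's floor, axes as the tray's
- hasp (a joint): angle of the steel hasp, rad: 0 = over the catch (bar along tray +y), grows as the bar swings horizontally (counter-clockwise seen from above) towards tray -x, to a stop at 1.9. At 1.1 or more it is clear of the carrier. Starts between 0 and 0.12. Light friction (about 0.4 N at the knob), no spring: it stays where it is left. While on, it stops the carrier from being lifted
- hasp_pivot (a point): on the hasp's upright pivot pin, at the height of the bar (bar 12 mm wide, 5 mm thick, its top 18 mm above the worktop); fixed in the tray at tray x = -33, y = -36 mm
- hasp_knob (a point): middle of the grip of the red upright knob on the hasp's free end, 86 mm from the pivot, 36 mm above the worktop; round, 14 mm across from 30 to 50 mm above the worktop, thinner below; push it sideways or pinch it from above
- carrier: slide carrier: a flat aluminium plate 90 x 40 x 5 mm (x long, y wide) with a glass slide set in its top and an orange upright grip fin in the middle; 0.09 kg; origin at the centre of its underside, z out of its top
- carrier_grip (a point): centre of the carrier's orange fin, half-way up. The fin is 40 mm long in x, 14 mm thick in y, 36 mm high (from 5 to 41 mm above the carrier's underside); this point lies 23 mm above the underside
- carrier_under (a point): centre of the carrier's flat underside, axes as the carrier's (z out of its top)
- stage: sloped viewing stage, white base 130 x 96 x 12 mm, fixed to the worktop; origin at the centre of its underside, x points to the high end of the slope. Two steel guide arcs, at y = +-45 mm, stand up to 85 mm above the worktop at its high end (stage x about +30 to +50 mm)
- stage_face (a point): centre of the blue sloped face: a pad 108 mm up the slope, 64 mm wide, with a white window and yellow corner marks round a 90 x 40 mm place; x up the slope, y across it, z out of the face. Slope 0.25 to 0.58 rad, new each time; 45 to 70 mm above the worktop. The pad is sprung: it gives straight back along its normal, 1.5 N a mm, up to 8 mm (the point moves with it), and never tilts
- stage_edge (a point): middle of the top edge, at the high end, of the grey plate that carries the sprung pad; the plate is clamped by friction at the set slope and does not yield to light pressing
- amber_bottle: amber bottle with dark cap, 34 mm across, 66 mm high, bystander; origin at its underside's centre
- timer: white lab timer, 62 x 78 x 21 mm, bystander; origin at its underside's centre
- tape_roll: roll of tape lying flat, 96 mm across, 25 mm high, bystander; origin at its underside's centre

How it is judged (in metres and radians):
On the way, in this order (a step that is already met when the one before it is completed fails the run):
1. the hasp is swung clear (1.1 rad or more) while the carrier still lies in its pocket (value of joint hasp above 1.1 rad and distance between carrier_under and tray_pocket below 0.012 m), for 0.1 s.
2. the carrier is held in the fingers, more than 80 mm from its pocket (distance between carrier_under and tray_pocket above 0.08 m and contact force between the fingers and carrier above 1 N), for 0.1 s.
At the end, for the whole second after the job is handed in: carrier still held, pressed on the sloped face with over 2 N and at rest: underside within 0.05 rad and 2 mm of the face, centre within 10 mm of the face centre up and across the slope, long side within 0.15 rad of up the slope; hasp over 1.0 rad open (angle between the z axis of carrier_under and the z axis of stage_face, either way round below 0.05 rad and angle between the x axis of carrier_under and the x axis of stage_face, either way round below 0.15 rad and x of carrier_under in the frame of stage_face between -0.01 and 0.01 m and y of carrier_under in the frame of stage_face between -0.01 and 0.01 m and z of carrier_under in the frame of stage_face below 0.002 m and contact force between carrier and stage above 2 N and contact force between the fingers and carrier above 1 N and value of joint hasp above 1 rad and linear speed of carrier below 0.02 m/s); the arm keeps its last pose, push and grip.
It fails at once if the amber bottle is moved by more than 25 mm (distance of amber_bottle from where it was at the start of the episode above 0.025 m).
It fails at once if the timer is moved by more than 25 mm (distance of timer from where it was at the start of the episode above 0.025 m).
It fails at once if the roll of tape is moved by more than 25 mm (distance of tape_roll from where it was at the start of the episode above 0.025 m).
It fails at once if the carrier is pressed on the stage with more than 45 N (contact force between carrier and stage above 45 N).
It fails at once if the stage's slope is pushed out of its setting (the high edge of its plate moves 8 mm) (distance of stage_edge from where it was at the start of the episode above 0.008 m).
It also fails if it takes over 51 s, if anything falls off the work surface, if the arm or the gripper's body presses on something with over 40 N, if the wrist force passes 120 N, or if a joint passes its speed limit or range.

ROBOT

A 6-joint arm with a two-finger parallel gripper is mounted at the origin on a cart in front of the work surface, level with it; the furniture and walls round the work are solid. World frame = base frame: x ahead of the robot, y to its left, z up, the work surface at z = 0. Lengths are in mm, angles in rad, forces in N, time in s.
With the tool pointing down it reaches from about 350 to 975 mm from the base axis. Payload 7.1 kg.
Tool frame: the origin (TCP) lies on the mounting face of the last link; the fingertips stand 182 mm ahead of it and the grasp point (between the pads) lies 163 mm ahead of it (ctrl.finger_overhang is the distance from the TCP to the fingertips, in mm); z points along the fingers, y is the direction in which the jaws open and shut (so a half turn about z gives the same grasp; the last joint's range is limited). The gripper opens to 88 mm and grips with 3 to 60 N. Pads are 20 mm wide; open, the fingers measure 115 mm over their backs; the gripper's body (75 mm by 178 mm) begins 61 mm behind the grasp point.
Start: joints at [-1.185, 0.423, 1.63, -0, 1.089, -0.019], TCP at [246.163, -574.465, 404.675] pointing down, gripper open.
Joint ranges: [-3, 3], [-0.9, 2.11], [0.09, 2.58], [-1.31, 4.45], [0.11, 2.69], [-2.54, 2.54]. Speed limits (rad/s): [2.39, 2.39, 3.01, 3.14, 3.14, 3.14].

INTERFACE

Orientations are given as a rotation vector (axis times angle).
In Python, from workcell import ctrl, viewer, recognise gives the robot as it stands.
- The arm moves only by the shell command python3 -m handwheel 'ROWS'. ROWS is JSON, a list of rows, each an object of numbers: "gripper": the closure, from 0 (fully open) to 1 (shut); "tx", "ty", "tz": the shift along the tool's x, y, z in m; "rx", "ry", "rz": the turn, a rotation vector about the tool's x, y, z in degrees. In form: [{"gripper": .., "tx": .., "ty": .., "tz": .., "rx": .., "ry": .., "rz": ..}, ...]. A call has 1 to 8 rows; each row shifts and turns the commanded pose from where the row before left it, along the tool's axes as they then stand; what a row does not reach is not made up. A row lasts 1/8 s, in which the tool goes at most 62.5 mm and 10.7 degrees, less where a joint would pass 70% of its speed; a pose out of reach is approached as far as the arm can. A call with a gripper value outside its range is refused whole. The fingers move at their own pace and stop on an object; the grip force is fixed at half the most. Time passes only in rows, so rows that do not move let the fingers close. It gives the time, the measured TCP pose, the force and the opening at its end, in the units of the state.
- ctrl.get_obs(): the state, without advancing time (a new reading comes with each control period).
- viewer.get_image(name): name is "scene" or "side" or "wrist"; returns a dict with "image" (480x640x3 uint8, red, green, blue), "range_z" (480x640 float32, mm along the optical axis (not along the pixel's ray), 0 where there is no reading), "vfov" (degrees; the focal length in pixels is half the picture's height over the tangent of half this angle, whatever the lens; pixels are square), "cx", "cy" (the principal point, pixels), "k1" (the pictures are not rectified: a ray, as slopes to the right and down, at radius r is drawn at 1 + k1 r^2 times it, then the intrinsics apply), "extrinsics" (4x4, takes a point from world to camera coordinates); the wrist camera has in their place "T_tool_cam" (4x4, takes a point from camera to tool coordinates, whose origin is the TCP and whose axes are the flange's). Camera axes: x right, y up, looking along -z (the intrinsics and any distortion apply to the point x, -y, -z); pixel columns grow to the right and rows downward; lengths in mm; the calibration is good to about 2 mm. A picture is of the moment at which its call begins: read the wrist's pose just before it.
- ctrl.close_job(): hands the job in, once; it reports no verdict.
Trained networks look in a picture, given as the dict that the camera call returned (one of the last four; its "shot" number tells which), for a name from the list of things; names that differ only in an ending like _2 or _b are one class to them, and where a whole thing is asked for, a point or a joint stands for the part that bears it (a point fixed in the world has none). Each returns a list of dicts, best first, with "p" (0 to 1); they miss things now and then, are a little off and sometimes report something else, mostly with a low value. They report only what shows in the picture. A call takes as long as a camera call.
- recognise(picture, name): "xy" ([column, row] as shares, 0 to 1, of the picture: columns of its width, rows of its height, amid what is visible of it).
The state is a dict: "t": time; "qpos": joint angles; "qvel": joint speeds; "joint_torque": joint torques, N m; "ee_pos": TCP position; "orientation": TCP orientation; "ft_force": force on the tool from outside, world axes, zero at the start; "moment": the same for the moment, N m; "width": finger opening in mm.
Only numpy, scipy, OpenCV 4.12 (cv2) and the standard library are available. Lean on these libraries where they do the work, as an engineer would, in place of code of your own. Each camera call takes 0.05 s, during which the arm holds its last target.

## Working session

There is one attempt and no reset: what is moved stays moved. The work goes in short steps, Python scripts to look and compute and a shell command to move; the robot and the scene stay as the last step left them, time stands still between calls to the robot, and variables do not carry over. Pictures are saved under pics/ and viewed, and the job is handed in when it is done.

```bash
ls; mkdir -p pics; cat > h.py <<'E'
import numpy as np, cv2
from scipy.spatial.transform import Rotation as R
from workcell import ctrl, viewer, recognise
def toolT(o):
    T=np.eye(4);T[:3,:3]=R.from_rotvec(o['orientation']).as_matrix();T[:3,3]=o['ee_pos'];return T
def get(name):
    o=ctrl.get_obs();p=viewer.get_image(name)
    if name=='wrist': p['Twc']=toolT(o)@np.array(p['T_tool_cam'])
    else: p['Twc']=np.linalg.inv(np.array(p['extrinsics']))
    return p
def cloud(p):
    H,W=p['range_z'].shape;f=H/2/np.tan(np.radians(p['vfov'])/2)
    u,v=np.meshgrid(np.arange(W),np.arange(H))
    x=(u-p['cx'])/f;y=(v-p['cy'])/f
    xd,yd=x.copy(),y.copy()
    for _ in range(15):
        r2=x*x+y*y;x=xd/(1+p['k1']*r2);y=yd/(1+p['k1']*r2)
    z=p['range_z']
    P=np.stack([x*z,-y*z,-z,np.ones_like(z)],-1)@p['Twc'].T
    P=P[...,:3];P[z==0]=np.nan
    return P
def proj(p,X):
    f=480/2/np.tan(np.radians(p['vfov'])/2)
    c=np.linalg.inv(p['Twc'])@np.append(X,1);x=c[0]/-c[2];y=-c[1]/-c[2];s=1+p['k1']*(x*x+y*y)
    return np.array([x*s*f+p['cx'],y*s*f+p['cy']])
def save(p,n): cv2.imwrite('pics/'+n,p['image'][:,:,::-1])
E
python3 - <<'E'
from h import *
o=ctrl.get_obs();print({k:np.round(v,3) for k,v in o.items()})
for n in ['scene','side','wrist']:
    p=get(n);save(p,n+'0.png');C=cloud(p);print(n,p['vfov'],p['cx'],p['cy'],p['k1'],p['Twc'].round(2).tolist())
    for k in ['tray','hasp_knob','hasp_pivot','carrier_grip','carrier','stage','stage_face','amber_bottle','timer','tape_roll']:
        r=recognise(p,k)[:2]
        for d in r:
            c=int(d['xy'][0]*640);q=int(d['xy'][1]*480);print(k,round(d['p'],2),c,q,C[min(q,479),min(c,639)].round(0))
E
```

```text
pics
{'t': np.float64(0.0), 'qpos': array([-1.185,  0.424,  1.631,  0.   ,  1.089, -0.019]), 'qvel': array([-0.002, -0.   , -0.001, -0.   ,  0.001, -0.001]), 'joint_torque': array([ 3.0000e-03, -5.4462e+01, -2.7367e+01,  6.4000e-02,  2.3000e-02,
       -0.0000e+00]), 'ee_pos': array([ 246.074, -574.212,  403.904]), 'orientation': array([-3.076, -0.631,  0.   ]), 'ft_force': array([-0.794, -0.882, -0.315]), 'moment': array([ 0.001, -0.028, -0.005]), 'width': np.float64(88.037)}
scene 47.429867910628026 315.3050291011091 244.65411640062197 0.03111294350118758 [[0.68, 0.41, -0.61, 38.47], [-0.73, 0.37, -0.57, -529.03], [-0.01, 0.83, 0.55, 544.2], [0.0, 0.0, 0.0, 1.0]]
tray 0.87 212 230 [530. 198.  16.]
hasp_knob 0.64 204 225 [537. 231.  10.]
hasp_pivot 0.79 198 228 [517. 221.  17.]
carrier_grip 0.85 224 219 [556. 192.  30.]
carrier_grip 0.73 212 234 [522. 187.  15.]
carrier 0.68 227 220 [562. 191.  25.]
stage 0.78 409 292 [ 579. -201.   53.]
stage_face 0.98 404 274 [ 597. -179.   64.]
amber_bottle 0.81 371 224 [705. -34.  43.]
timer 0.74 330 205 [738.  92.  20.]
timer 0.29 216 233 [526.
[... 207 characters left out ...]
.62, 610.42], [0.0, 0.0, 0.0, 1.0]]
tray 0.65 285 206 [530. 165.  21.]
hasp_knob 0.51 280 196 [526. 211.  18.]
hasp_pivot 0.48 277 194 [520. 220.  18.]
carrier_grip 0.37 298 198 [563. 192.  20.]
carrier 0.88 299 196 [566. 194.  24.]
stage 0.73 372 320 [ 607. -215.   58.]
stage_face 0.83 363 302 [ 601. -185.   67.]
amber_bottle 0.89 400 244 [714. -41.  50.]
timer 0.61 389 218 [735.  78.  22.]
timer 0.26 220 267 [383.  15.   4.]
tape_roll 0.67 221 269 [386. -18.  28.]
tape_roll 0.23 286 203 [536. 189.  13.]
wrist 63.7037243122384 322.3178188851983 238.24287308205376 0.024573527627992572 [[0.39, 0.89, 0.23, 309.03], [-0.92, 0.38, 0.1, -547.29], [-0.0, -0.25, 0.97, 385.94], [0.0, 0.0, 0.0, 1.0]]
```

```bash
python3 - <<'E'
import cv2,numpy as np
a=cv2.imread('pics/scene0.png');b=cv2.imread('pics/side0.png')
A=cv2.resize(a[170:270,140:300],None,fx=4,fy=4,interpolation=2);B=cv2.resize(b[150:250,220:360],None,fx=4,fy=4,interpolation=2)
cv2.imwrite('pics/crop0.png',np.vstack([A,]));cv2.imwrite('pics/crop1.png',B)
E
```

```text
(no output)
```

View pics/scene0.png

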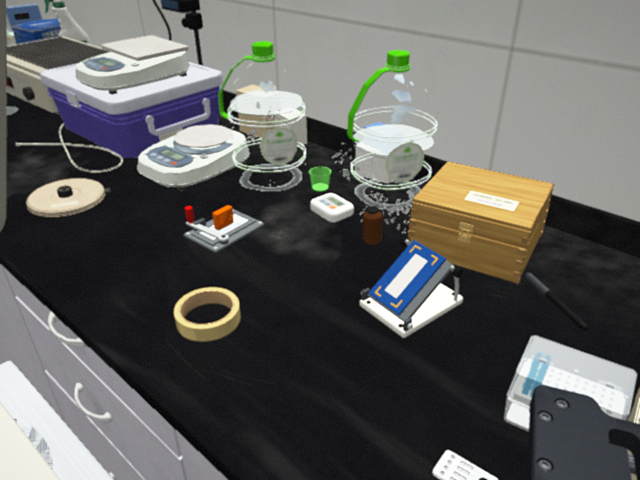

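View pics/side0.png

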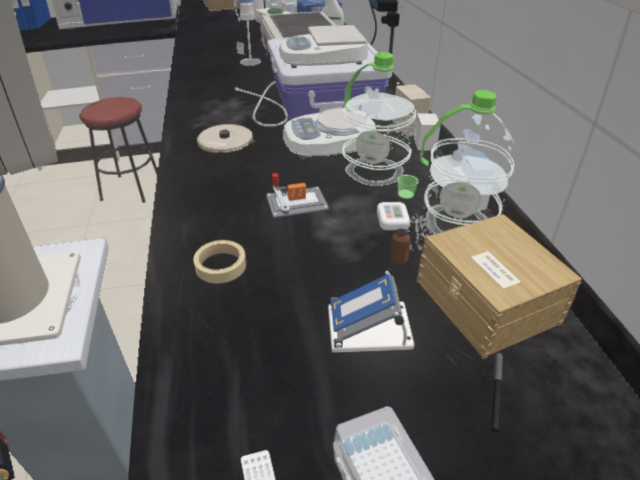

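View pics/crop0.png

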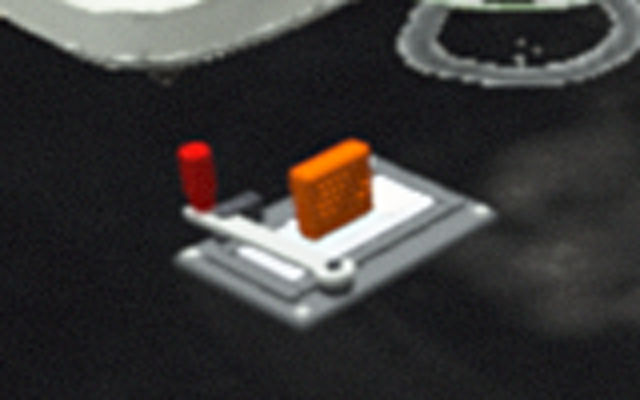

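View pics/crop1.png

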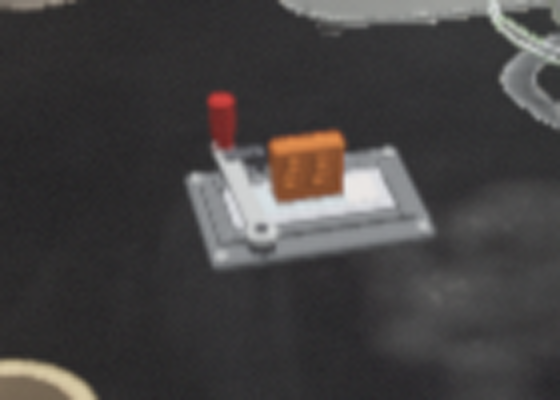

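Scene: the tray is at about (222,225), with the red knob at (189,213), the fin at (222,217) and the pivot at (224,237). The stage is at (405,280), high end to the right and far side. Next I measure by colour and depth.

```bash
cat > m.py <<'E'
from h import *
def seg(p,C,kind,box=None):
    hsv=cv2.cvtColor(p['image'],cv2.COLOR_RGB2HSV);h,s,v=[hsv[...,i].astype(int) for i in range(3)]
    m={'red':((h<5)|(h>175))&(s>170)&(v>60),'orange':(h>=6)&(h<16)&(s>180)&(v>120),'blue':(h>100)&(h<120)&(s>140)&(v>60)}[kind]
    x0,x1,y0,y1=box
    m&=(C[...,0]>x0)&(C[...,0]<x1)&(C[...,1]>y0)&(C[...,1]<y1)
    return m
TB=(440,640,110,290);SB=(500,700,-290,-90)
def measure(p):
    C=cloud(p)
    for k,b in [('red',TB),('orange',TB),('blue',SB)]:
        m=seg(p,C,k,b);X=C[m]
        if len(X)<15: print(k,len(X));continue
        print(k,len(X),'med',np.median(X,0).round(1),'lo',np.percentile(X,2,axis=0).round(0),'hi',np.percentile(X,98,axis=0).round(0))
        if k=='blue':
            Y=X
            for _ in range(4):
                c=Y.mean(0);n=np.linalg.svd(Y-c)[2][2];n*=np.sign(n[2]);d=(X-c)@n;Y=X[abs(d)<3]
            print(' normal',n.round(3),'slope',np.arccos(n[2]).round(3),'upslope az',np.arctan2(-n[1],-n[0]).round(3),'resid',np.std((Y-c)@n).round(2))
            ex=np.array([0,0,1])-n*n[2];ex/=np.linalg.norm(ex);ey=np.cross(n,ex)
            a=(Y-c)@ex;b2=(Y-c)@ey
            rect=cv2.minAreaRect(np.c_[a,b2].astype(np.float32));print(' rect',rect)
            cc=c+ex*rect[0][0]+ey*rect[0][1];print(' centre',cc.round(1))
        if k=='orange':
            r=cv2.minAreaRect(X[:,:2].astype(np.float32));print(' rect',r)
            T=X[X[:,2]>np.percentile(X[:,2],97)-4];print(' top rect',len(T),cv2.minAreaRect(T[:,:2].astype(np.float32)),T[:,2].mean())
E
python3 - <<'E'
from m import *
for n in ['scene','side']:
    print(n);measure(get(n))
E
```

```text
scene
red 112 med [517.6 243.6  38.5] lo [513. 239.  20.] hi [526. 254.  50.]
orange 291 med [553.1 193.7  33.8] lo [539. 190.   0.] hi [600. 272.  48.]
 rect ((581.7610473632812, 233.3821563720703), (117.45379638671875, 37.502601623535156), 54.528770446777344)
 top rect 68 ((559.85009765625, 198.32615661621094), (14.461250305175781, 40.81826400756836), 89.52165985107422) 45.703205442989976
blue 1701 med [ 596.3 -188.3   61.6] lo [ 552. -217.   34.] hi [ 643. -146.   91.]
 normal [-0.531  0.089  0.843] slope 0.569 upslope az -0.166 resid 1.12
 rect ((1.3895759582519531, 2.9220619201660156), (107.08665466308594, 66.1891860961914), 0.1779736578464508)
 centre [ 597.5 -181.6   62.9]
side
red 16 med [521.7 246.7  51. ] lo [517. 242.  38.] hi [526. 252.  52.]
orange 0
blue 316 med [ 596.  -161.1   61.1] lo [ 557. -201.   38.] hi [ 644. -148.   93.]
 normal [-0.532  0.086  0.842] slope 0.57 upslope az -0.16 resid 0.83
 rect ((5.564426422119141, -12.880176544189453), (105.5302963256836, 57.51400375366211), 4.510257244110107)
 centre [ 600.  -177.8   65.8]
```

```bash
cat >> h.py <<'E'
def Rdown(az): # tool z down, tool x at azimuth az
    x=np.array([np.cos(az),np.sin(az),0]);z=np.array([0,0,-1.]);return np.c_[x,np.cross(z,x),z]
def need(Rt,pt):
    """deltas in current tool axes (mm, deg) ; translation in current axes, and in target axes"""
    o=ctrl.get_obs();T=toolT(o);d=np.array(pt)-T[:3,3]
    print('cur',T[:3,3].round(1),'az',np.arctan2(T[1,0],T[0,0]).round(3),'t',o['t'],'q',np.round(o['qpos'],2))
    print('t(cur axes)',(T[:3,:3].T@d).round(1),'t(target axes)',(Rt.T@d).round(1),'rot deg',np.degrees(R.from_matrix(T[:3,:3].T@Rt).as_rotvec()).round(2))
E
python3 -m handwheel '[{"tx":0.05,"ty":-0.033},{"tx":0.05,"ty":-0.033},{"tx":0.05,"ty":-0.033},{"tx":0.05,"ty":-0.033},{"tx":0.05,"ty":-0.033},{"tx":0.05,"ty":-0.033},{"tx":0.05,"ty":-0.033},{"tx":0.05,"ty":-0.033}]'
python3 -m handwheel '[{"rz":8},{"rz":8},{"rz":8},{"rz":8},{}]'
python3 - <<'E'
from m import *
p=get('wrist');save(p,'w1.png');measure(p)
need(Rdown(0),[500,190,400])
E
```

```text
red 0
orange 0
blue 0
cur [ 246.2 -574.5  404.7] az 0.405 t 1.8 q [-1.19  0.42  1.63  0.    1.09 -0.02]
t(cur axes) [ 534.4 -602.7    4.7] t(target axes) [ 253.8 -764.5    4.7] rot deg [-0.   -0.   23.19]$[0]: bad value
$[0]: bad value
```

View pics/w1.png

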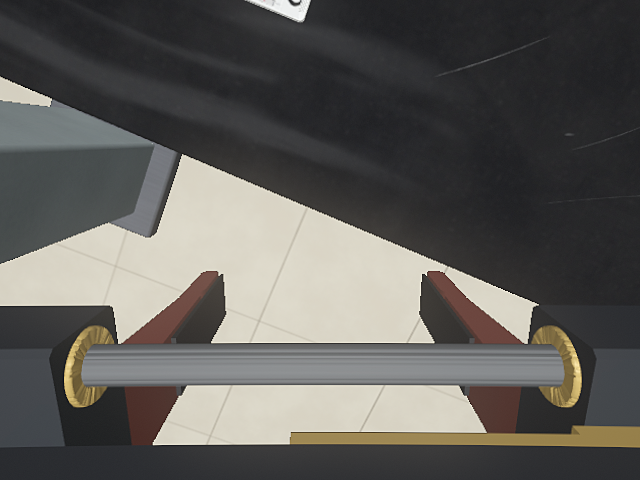

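The view shows only empty bench, with the fingers at the bottom. The rows were refused because they need all their keys.

```bash

python3 -m handwheel '[{"gripper":0,"tx":0.05,"ty":-0.033,"tz":0,"rx":0,"ry":0,"rz":0},{"gripper":0,"tx":0.05,"ty":-0.033,"tz":0,"rx":0,"ry":0,"rz":0},{"gripper":0,"tx":0.05,"ty":-0.033,"tz":0,"rx":0,"ry":0,"rz":0},{"gripper":0,"tx":0.05,"ty":-0.033,"tz":0,"rx":0,"ry":0,"rz":0},{"gripper":0,"tx":0.05,"ty":-0.033,"tz":0,"rx":0,"ry":0,"rz":0},{"gripper":0,"tx":0.05,"ty":-0.033,"tz":0,"rx":0,"ry":0,"rz":0},{"gripper":0,"tx":0.05,"ty":-0.033,"tz":0,"rx":0,"ry":0,"rz":0},{"gripper":0,"tx":0.05,"ty":-0.033,"tz":0,"rx":0,"ry":0,"rz":0}]'
python3 -m handwheel '[{"gripper":0,"tx":0,"ty":0,"tz":0,"rx":0,"ry":0,"rz":8},{"gripper":0,"tx":0,"ty":0,"tz":0,"rx":0,"ry":0,"rz":8},{"gripper":0,"tx":0,"ty":0,"tz":0,"rx":0,"ry":0,"rz":8},{"gripper":0,"tx":0,"ty":0,"tz":0,"rx":0,"ry":0,"rz":8},{"gripper":0,"tx":0,"ty":0,"tz":0,"rx":0,"ry":0,"rz":0}]'
python3 - <<'E'
from m import *
p=get('wrist');save(p,'w2.png');measure(p)
need(Rdown(0),[500,190,400])
E
```

```text
t: 2.8
ee_pos: [510.7, -172.5, 405.0]
orientation: [3.077, 0.631, 0.001]
ft_force: [1.0, -0.7, 0.2]
width: 87.8
t: 3.42
ee_pos: [509.9, -174.3, 404.8]
orientation: [3.132, -0.239, 0.0]
ft_force: [0.7, -0.1, -0.6]
width: 88.3
red 0
orange 0
blue 6986 med [ 611.5 -184.4   72.8] lo [ 556. -216.   38.] hi [ 645. -150.   93.]
 normal [-0.529  0.085  0.844] slope 0.566 upslope az -0.16 resid 0.72
 rect ((-9.267059326171875, -0.15856170654296875), (107.50384521484375, 63.24452209472656), 0.017972825095057487)
 centre [ 599.2 -182.3   65.1]
cur [ 509.9 -174.3  404.8] az -0.151 t 3.475 q [-0.35  0.3   1.82 -0.    1.02  1.37]
t(cur axes) [ -64.5 -358.6    4.7] t(target axes) [  -9.9 -364.3    4.8] rot deg [ 0.   -0.01 -8.64]
```

View pics/w2.png

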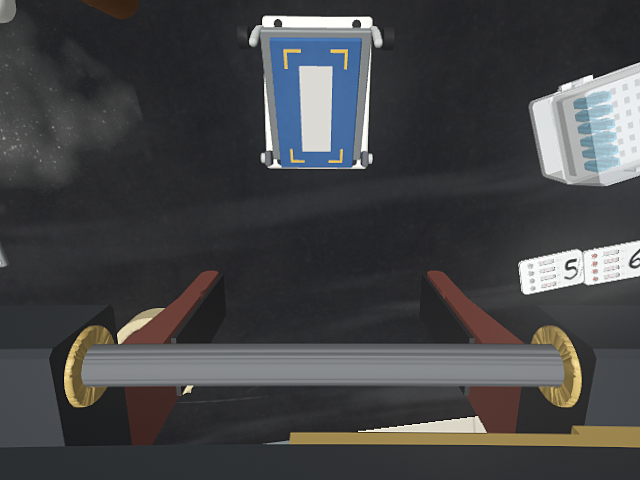

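The stage shows clearly: blue face centred near (315,103), corner marks at (292,58), (340,58), (298,157), (337,157). The three measurements of slope and direction agree. Now over to the tray.

```bash

python3 -m handwheel '[{"gripper":0,"tx":0,"ty":0,"tz":0,"rx":0,"ry":0,"rz":-8.64},{"gripper":0,"tx":-0.002,"ty":-0.06,"tz":0,"rx":0,"ry":0,"rz":0},{"gripper":0,"tx":-0.002,"ty":-0.06,"tz":0,"rx":0,"ry":0,"rz":0},{"gripper":0,"tx":-0.002,"ty":-0.06,"tz":0,"rx":0,"ry":0,"rz":0},{"gripper":0,"tx":-0.002,"ty":-0.06,"tz":0,"rx":0,"ry":0,"rz":0},{"gripper":0,"tx":-0.002,"ty":-0.06,"tz":0,"rx":0,"ry":0,"rz":0},{"gripper":0,"tx":0,"ty":-0.06,"tz":0,"rx":0,"ry":0,"rz":0},{"gripper":0,"tx":0,"ty":0,"tz":0,"rx":0,"ry":0,"rz":0}]'
python3 - <<'E'
from m import *
p=get('wrist');save(p,'w3.png');measure(p)
o=ctrl.get_obs();need(Rdown(0),[500,190,400])
C=cloud(p);A=cv2.resize(p['image'][0:300,170:470,::-1],None,fx=2,fy=2,interpolation=2);cv2.imwrite('pics/w3c.png',A)
np.save('C3.npy',C)
E
```

```text
t: 4.47
ee_pos: [500.6, 189.2, 404.8]
orientation: [-3.141, -0.008, -0.001]
ft_force: [0.3, -0.1, -0.2]
width: 87.8
red 188 med [520.7 247.9  51. ] lo [515. 241.  24.] hi [527. 256.  52.]
orange 16 med [562.7 206.   46.5] lo [544. 205.  45.] hi [579. 207.  48.]
 rect ((561.5975341796875, 205.9037322998047), (1.7373340129852295, 35.72372055053711), 89.728515625)
 top rect 16 ((561.5975341796875, 205.9037322998047), (1.7373340129852295, 35.72372055053711), 89.728515625) 46.482081681143946
blue 0
cur [500.6 187.4 404.6] az 0.003 t 4.525 q [ 0.34  0.29  1.83 -0.    1.02  1.9 ]
t(cur axes) [-0.6 -2.6  4.6] t(target axes) [-0.6 -2.6  4.6] rot deg [ 0.01 -0.    0.17]
```

View pics/w3c.png

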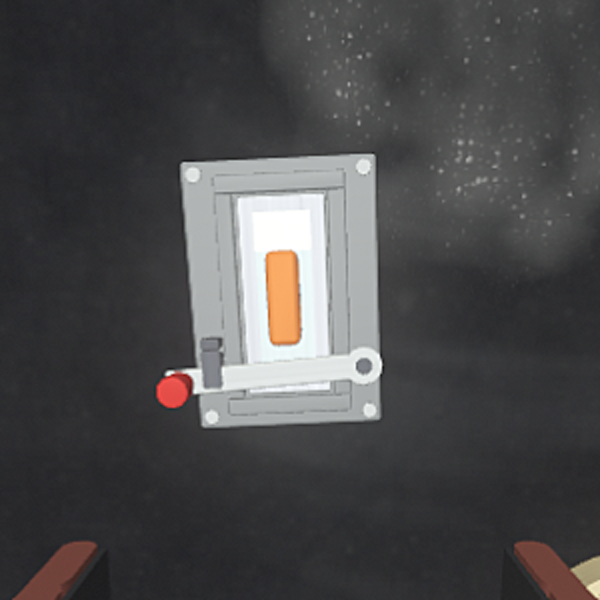

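Wrist view (crop at 2x, offset 170,0): fin top at crop (283,297), knob (174,390), pivot (364,366), catch (211,362). Next, the fin's centre and yaw.

```bash
python3 - <<'E'
from h import *
C=np.load('C3.npy');im=cv2.imread('pics/w3.png');hsv=cv2.cvtColor(im,cv2.COLOR_BGR2HSV).astype(int)
m=(hsv[...,0]>=5)&(hsv[...,0]<20)&(hsv[...,1]>120)&(C[...,0]>500)&(C[...,2]>40)
X=C[m];print(len(X),X.mean(0).round(1),cv2.minAreaRect(X[:,:2].astype(np.float32)),np.median(X[:,2]))
m=((hsv[...,0]<5)|(hsv[...,0]>174))&(hsv[...,1]>120)&(C[...,2]>46)&(C[...,0]>480);X=C[m];print('knob',len(X),X.mean(0).round(1),cv2.minAreaRect(X[:,:2].astype(np.float32)))
for n,(a,b) in dict(pivot=(364,366),sTL=(192,175),sTR=(363,167),sBL=(211,417),sBR=(370,410),cTL=(183,164),cTR=(374,156),cBL=(204,425),cBR=(379,418)).items():
    print(n,C[round(b/2),170+round(a/2)].round(1))
E
```

```text
2097 [528.9 198.2 187.2] ((519.8276977539062, 196.8350830078125), (99.45741271972656, 83.27452087402344), 43.01447296142578) 241.3710403996268
knob 603 [514.1 229.6 189.2] ((502.74676513671875, 195.14288330078125), (121.44278717041016, 35.909759521484375), 83.01388549804688)
pivot [529.  162.1  20.5]
sTL [613.8 242.2   7.3]
sTR [617.3 163.6  10. ]
sBL [502.7 235.8   8.4]
sBR [506.2 157.8   9.2]
cTL [618.9 245.8   6.5]
cTR [622.8 158.9   6.4]
cBL [498.3 240.1   6.5]
cBR [500.7 151.9   0.6]
```

```bash
python3 - <<'E'
from h import *
C=np.load('C3.npy');im=cv2.imread('pics/w3.png');hsv=cv2.cvtColor(im,cv2.COLOR_BGR2HSV).astype(int)
m=(hsv[...,0]>=5)&(hsv[...,0]<20)&(hsv[...,1]>120)&(C[...,0]>500)&(C[...,2]>40)&(C[...,2]<55)
X=C[m];print(len(X),X.mean(0).round(1),cv2.minAreaRect(X[:,:2].astype(np.float32)),np.median(X[:,2]))
m=((hsv[...,0]<5)|(hsv[...,0]>174))&(hsv[...,1]>120)&(C[...,2]>46)&(C[...,2]<56)&(C[...,0]>480);X=C[m];print('knob',len(X),X.mean(0).round(1),cv2.minAreaRect(X[:,:2].astype(np.float32)))
need(Rdown(.09),[521,248,212])
E
```

```text
704 [561.1 199.8  48. ] ((561.0648193359375, 199.9451904296875), (38.149513244628906, 13.392631530761719), 2.9002676010131836) 48.07560479432607
knob 200 [520.9 247.6  50.9] ((520.4678955078125, 247.598388671875), (12.990696907043457, 13.298797607421875), 80.32261657714844)
cur [500.6 187.4 404.6] az 0.003 t 4.525 q [ 0.34  0.29  1.83 -0.    1.02  1.9 ]
t(cur axes) [ 20.5 -60.6 192.6] t(target axes) [ 25.7 -58.6 192.6] rot deg [ 0.01 -0.   -4.99]
```

```bash

python3 -m handwheel '[{"gripper":0.5,"tx":0.0205,"ty":-0.0603,"tz":0,"rx":0,"ry":0,"rz":0},{"gripper":0.5,"tx":0,"ty":0,"tz":0.05,"rx":0,"ry":0,"rz":-5},{"gripper":0.5,"tx":0,"ty":0,"tz":0.05,"rx":0,"ry":0,"rz":0},{"gripper":0.5,"tx":0,"ty":0,"tz":0.03,"rx":0,"ry":0,"rz":0},{"gripper":0.5,"tx":0,"ty":0,"tz":0,"rx":0,"ry":0,"rz":0},{"gripper":0.5,"tx":0,"ty":0,"tz":0,"rx":0,"ry":0,"rz":0}]'
python3 - <<'E'
from h import *
need(Rdown(.09),[521,248,212])
p=get('wrist');save(p,'w4.png')
E
```

```text
t: 5.28
ee_pos: [522.0, 244.2, 275.8]
orientation: [-3.138, -0.131, -0.002]
ft_force: [0.0, -0.1, -0.2]
width: 43.7
cur [522.  244.2 275.8] az 0.084 t 5.275 q [ 0.42  0.53  1.82 -0.    0.79  1.9 ]
t(cur axes) [-0.7 -3.9 63.8] t(target axes) [-0.6 -3.9 63.8] rot deg [-0.02 -0.08 -0.36]
```

View pics/w4.png

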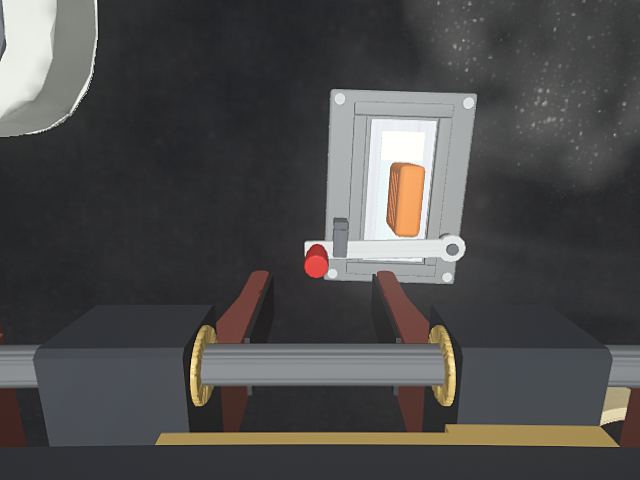

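The knob at (316,261) is centred between the fingers. I descend and pinch.

```bash

python3 -m handwheel '[{"gripper":0.5,"tx":-0.001,"ty":-0.0035,"tz":0.03,"rx":0,"ry":0,"rz":0},{"gripper":0.5,"tx":0,"ty":0,"tz":0.034,"rx":0,"ry":0,"rz":0},{"gripper":0.5,"tx":0,"ty":0,"tz":0,"rx":0,"ry":0,"rz":0},{"gripper":1,"tx":0,"ty":0,"tz":0,"rx":0,"ry":0,"rz":0},{"gripper":1,"tx":0,"ty":0,"tz":0,"rx":0,"ry":0,"rz":0},{"gripper":1,"tx":0,"ty":0,"tz":0,"rx":0,"ry":0,"rz":0},{"gripper":1,"tx":0,"ty":0,"tz":0,"rx":0,"ry":0,"rz":0}]'
python3 - <<'E'
from h import *
need(Rdown(.09),[521,248,212])
E
```

```text
t: 6.2
ee_pos: [520.2, 247.9, 211.6]
orientation: [3.138, 0.133, 0.001]
ft_force: [1.1, -4.5, 4.6]
width: 12.9
cur [520.2 247.9 211.6] az 0.085 t 6.2 q [ 0.42  0.63  1.83 -0.    0.67  1.91]
t(cur axes) [ 0.8 -0.  -0.4] t(target axes) [ 0.8 -0.  -0.4] rot deg [ 0.03 -0.05 -0.29]
```

Knob pinched (width 12.9 mm). Swing the first part of the arc.

```bash

python3 -m handwheel '[{"gripper":1,"tx":-0.0135,"ty":0.0011,"tz":0,"rx":0,"ry":0,"rz":-9},{"gripper":1,"tx":-0.0135,"ty":0.0011,"tz":0,"rx":0,"ry":0,"rz":-9},{"gripper":1,"tx":-0.0135,"ty":0.0011,"tz":0,"rx":0,"ry":0,"rz":-9},{"gripper":1,"tx":0,"ty":0,"tz":0,"rx":0,"ry":0,"rz":0}]'
python3 - <<'E'
from h import *
o=ctrl.get_obs();d=o['ee_pos']-np.array([528.8,162.2,0]);print(np.hypot(*d[:2]),np.arctan2(-d[0],d[1])-.05,o['width'])
need(Rdown(.09),[521,248,212])
E
```

```text
t: 6.7
ee_pos: [482.0, 234.7, 211.7]
orientation: [3.019, 0.865, 0.003]
ft_force: [3.4, -5.5, 1.6]
width: 13.1
86.2606300585616 0.522817893067524 13.09084480574859
cur [482.  234.7 211.7] az 0.558 t 6.7 q [ 0.43  0.6   1.92 -0.    0.62  1.45]
t(cur axes) [40.1  9.3 -0.2] t(target axes) [40.  -9.8 -0.3] rot deg [ 0.06 -0.12 26.81]
```

```bash

python3 -m handwheel '[{"gripper":1,"tx":-0.0135,"ty":0.0011,"tz":0,"rx":0,"ry":0,"rz":-9},{"gripper":1,"tx":-0.0135,"ty":0.0011,"tz":0,"rx":0,"ry":0,"rz":-9},{"gripper":1,"tx":-0.0135,"ty":0.0011,"tz":0,"rx":0,"ry":0,"rz":-9},{"gripper":1,"tx":-0.0135,"ty":0.0011,"tz":0,"rx":0,"ry":0,"rz":-9},{"gripper":1,"tx":-0.0135,"ty":0.0011,"tz":0,"rx":0,"ry":0,"rz":-9},{"gripper":1,"tx":-0.0135,"ty":0.0011,"tz":0,"rx":0,"ry":0,"rz":-9},{"gripper":1,"tx":0,"ty":0,"tz":0,"rx":0,"ry":0,"rz":0}]'
python3 -m handwheel '[{"gripper":0.6,"tx":0,"ty":0,"tz":0,"rx":0,"ry":0,"rz":0},{"gripper":0.6,"tx":0,"ty":0,"tz":0,"rx":0,"ry":0,"rz":0},{"gripper":0.6,"tx":0,"ty":0,"tz":0,"rx":0,"ry":0,"rz":0},{"gripper":0.5,"tx":0,"ty":0,"tz":-0.05,"rx":0,"ry":0,"rz":0},{"gripper":0.5,"tx":0,"ty":0,"tz":-0.05,"rx":0,"ry":0,"rz":0},{"gripper":0.5,"tx":0,"ty":0,"tz":0,"rx":0,"ry":0,"rz":0}]'
python3 - <<'E'
from h import *
o=ctrl.get_obs();d=o['ee_pos']-np.array([528.8,162.2,0]);print(np.hypot(*d[:2]),np.arctan2(-d[0],d[1])-.05,o['width'])
need(Rdown(.05),[522,200,320])
for n in ['scene','wrist']:
  p=get(n);save(p,n+'5.png')
E
```

```text
t: 7.58
ee_pos: [442.5, 167.9, 211.6]
orientation: [2.3, 2.138, 0.005]
ft_force: [2.2, -1.5, 2.3]
width: 13.0
t: 8.32
ee_pos: [442.3, 168.9, 313.6]
orientation: [2.299, 2.138, 0.009]
ft_force: [0.4, -0.2, -0.5]
width: 43.9
86.80027727769065 1.4436337283455032 43.93927743770557
cur [442.3 168.9 313.6] az 1.498 t 8.325 q [0.34 0.34 2.03 0.   0.77 0.41]
t(cur axes) [36.8 77.3 -5.8] t(target axes) [ 81.2 -27.1  -6.4] rot deg [ 0.17 -0.36 82.98]
```

View pics/scene5.png

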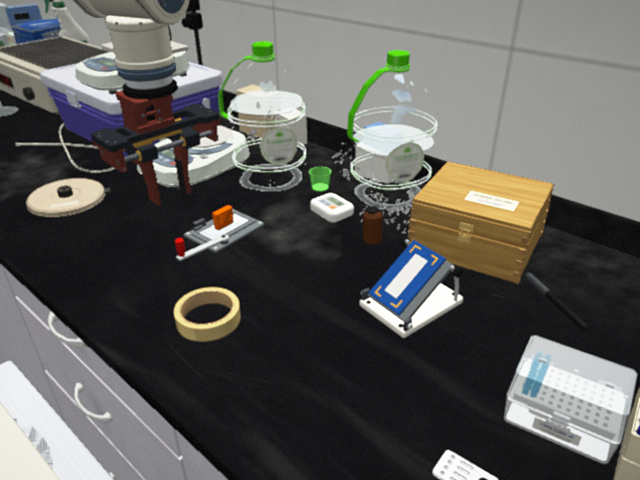

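The hasp is open, its bar pointing towards the robot with the knob at (180,246). Now over the fin.

```bash

python3 -m handwheel '[{"gripper":0.5,"tx":0,"ty":0,"tz":0,"rx":0,"ry":0,"rz":10.4},{"gripper":0.5,"tx":0,"ty":0,"tz":0,"rx":0,"ry":0,"rz":10.4},{"gripper":0.5,"tx":0,"ty":0,"tz":0,"rx":0,"ry":0,"rz":10.4},{"gripper":0.5,"tx":0,"ty":0,"tz":0,"rx":0,"ry":0,"rz":10.4},{"gripper":0.5,"tx":0,"ty":0,"tz":0,"rx":0,"ry":0,"rz":10.4},{"gripper":0.5,"tx":0,"ty":0,"tz":0,"rx":0,"ry":0,"rz":10.4},{"gripper":0.5,"tx":0,"ty":0,"tz":0,"rx":0,"ry":0,"rz":10.4},{"gripper":0.5,"tx":0,"ty":0,"tz":0,"rx":0,"ry":0,"rz":10.2}]'
python3 -m handwheel '[{"gripper":0.5,"tx":0.041,"ty":-0.0135,"tz":-0.006,"rx":0,"ry":0,"rz":0},{"gripper":0.5,"tx":0.041,"ty":-0.0135,"tz":0,"rx":0,"ry":0,"rz":0},{"gripper":0.5,"tx":0,"ty":0,"tz":0,"rx":0,"ry":0,"rz":0},{"gripper":0.5,"tx":0,"ty":0,"tz":0,"rx":0,"ry":0,"rz":0}]'
python3 - <<'E'
from h import *
p=get('wrist');save(p,'w6.png');C=cloud(p)
hsv=cv2.cvtColor(p['image'],cv2.COLOR_RGB2HSV).astype(int)
m=(hsv[...,0]>=5)&(hsv[...,0]<20)&(hsv[...,1]>120)&(C[...,0]>500)&(C[...,2]>44)&(C[...,2]<55)
X=C[m];print(len(X),X.mean(0).round(1),cv2.minAreaRect(X[:,:2].astype(np.float32)),np.median(X[:,2]))
need(Rdown(.05),[561,200,197])
E
```

```text
t: 9.43
ee_pos: [440.6, 168.1, 308.7]
orientation: [3.14, 0.068, -0.006]
ft_force: [0.7, -0.7, 0.9]
width: 43.7
t: 9.93
ee_pos: [520.7, 199.0, 314.7]
orientation: [3.139, 0.078, -0.007]
ft_force: [-0.1, 0.0, 0.9]
width: 43.7
291 [559.8 199.6  47.3] ((561.2799682617188, 199.9796142578125), (38.20431900024414, 13.019042015075684), 2.5224697589874268) 47.338540648004226
cur [520.5 198.9 315. ] az 0.049 t 9.975 q [0.34 0.45 1.84 0.   0.86 1.86]
t(cur axes) [ 41.    0.8 117.9] t(target axes) [ 40.5   0.9 118. ] rot deg [ 0.07  0.22 -0.03]
```

View pics/w6.png

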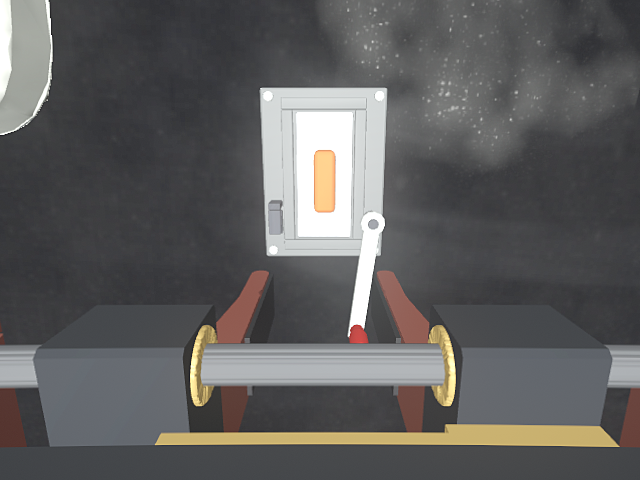

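The hasp is well clear, and the fin at (325,181) is square to the jaws. Descend and grasp.

```bash

python3 -m handwheel '[{"gripper":0.5,"tx":0.041,"ty":0.0005,"tz":0.03,"rx":0,"ry":0.2,"rz":0},{"gripper":0.5,"tx":0,"ty":0,"tz":0.04,"rx":0,"ry":0,"rz":0},{"gripper":0.5,"tx":0,"ty":0,"tz":0.03,"rx":0,"ry":0,"rz":0},{"gripper":0.5,"tx":0,"ty":0,"tz":0.018,"rx":0,"ry":0,"rz":0},{"gripper":0.5,"tx":0,"ty":0,"tz":0,"rx":0,"ry":0,"rz":0},{"gripper":0.5,"tx":0,"ty":0,"tz":0,"rx":0,"ry":0,"rz":0}]'
python3 - <<'E'
from h import *
need(Rdown(.05),[561,200,197])
E
python3 -m handwheel '[{"gripper":1,"tx":0,"ty":0,"tz":0,"rx":0,"ry":0,"rz":0},{"gripper":1,"tx":0,"ty":0,"tz":0,"rx":0,"ry":0,"rz":0},{"gripper":1,"tx":0,"ty":0,"tz":0,"rx":0,"ry":0,"rz":0},{"gripper":1,"tx":0,"ty":0,"tz":0,"rx":0,"ry":0,"rz":0},{"gripper":1,"tx":0,"ty":0,"tz":0,"rx":0,"ry":0,"rz":0}]'
python3 - <<'E'
from h import *
need(Rdown(.05),[561,200,197]);np.save('Tgrasp.npy',toolT(ctrl.get_obs()))
p=get('side');save(p,'s7.png');
E
```

```text
t: 10.72
ee_pos: [563.4, 201.0, 199.7]
orientation: [-3.14, -0.078, -0.008]
ft_force: [-0.3, 0.3, 0.2]
width: 43.3
cur [563.4 201.  199.7] az 0.05 t 10.725 q [ 0.32  0.67  1.78 -0.    0.68  1.85]
t(cur axes) [-2.5  0.9  2.7] t(target axes) [-2.5  0.9  2.7] rot deg [-0.02 -0.27 -0.03]
t: 11.35
ee_pos: [563.3, 200.9, 199.1]
orientation: [-3.141, -0.078, -0.006]
ft_force: [-2.1, -1.8, 5.7]
width: 13.6
cur [563.3 200.9 199.1] az 0.049 t 11.35 q [ 0.32  0.68  1.78 -0.    0.68  1.85]
t(cur axes) [-2.3  0.8  2.1] t(target axes) [-2.3  0.8  2.1] rot deg [-0.   -0.22 -0.03]
```

```bash

python3 -m handwheel '[{"gripper":1,"tx":0,"ty":0,"tz":-0.015,"rx":0,"ry":0,"rz":0},{"gripper":1,"tx":0,"ty":0,"tz":-0.04,"rx":0,"ry":0,"rz":0},{"gripper":1,"tx":0,"ty":0,"tz":-0.05,"rx":0,"ry":0,"rz":0},{"gripper":1,"tx":0,"ty":0,"tz":-0.05,"rx":0,"ry":0,"rz":0},{"gripper":1,"tx":0,"ty":0,"tz":0,"rx":0,"ry":0,"rz":0}]'
cat > tgt.py <<'E'
from h import *
Tg=np.load('Tgrasp.npy')
Tc=np.eye(4);c,s=np.cos(.05),np.sin(.05);Tc[:2,:2]=[[c,-s],[s,c]];Tc[:3,3]=[561,200,6]
n=np.array([-.530,.086,.844]);n/=np.linalg.norm(n);ex=np.array([0,0,1])-n*n[2];ex/=np.linalg.norm(ex)
Ts=np.eye(4);Ts[:3,:3]=np.c_[ex,np.cross(n,ex),n];Ts[:3,3]=[599.3,-182.2,64.8]
G=np.linalg.inv(Tg)@Tc   # carrier in tool
def target(off,dx=0,dy=0):
    D=np.eye(4);D[:3,3]=[dx,dy,off];return Ts@D@np.linalg.inv(G)
def state():
    o=ctrl.get_obs();K=np.linalg.inv(Ts)@toolT(o)@G
    print('carrier in stage (model)',K[:3,3].round(1),np.degrees(R.from_matrix(K[:3,:3]).as_rotvec()).round(2),'F.n',round(float(np.array(o['ft_force'])@n),2),'w',round(float(o['width']),1),'t',o['t'])
E
python3 - <<'E'
from tgt import *
T=target(80);print(T.round(2).tolist());need(T[:3,:3],T[:3,3]);print(ctrl.get_obs()['width'])
p=get('side');save(p,'s8.png')
E
```

```text
t: 12.02
ee_pos: [563.8, 201.3, 358.6]
orientation: [-3.138, -0.078, -0.018]
ft_force: [0.2, -0.4, -0.9]
width: 13.9
[[0.83, -0.16, 0.53, 456.68], [-0.14, -0.99, -0.09, -158.29], [0.54, -0.0, -0.84, 296.45], [0.0, 0.0, 0.0, 1.0]]
cur [563.8 201.3 358.6] az 0.049 t 12.025 q [ 0.32  0.44  1.73 -0.    0.96  1.85]
t(cur axes) [-125.5  354.    59.8] t(target axes) [-73.8 372.2  26.3] rot deg [-3.63 31.91 11.69]
13.890125519148505
```

View pics/s8.png

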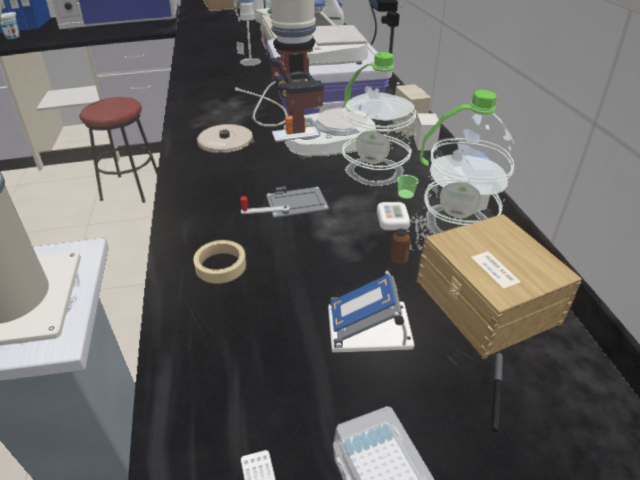

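The carrier hangs in the gripper at (297,133), out of the tray. Carry it to the stage.

```bash

python3 -m handwheel '[{"gripper":1,"tx":-0.018,"ty":0.03,"tz":0,"rx":0,"ry":0,"rz":0},{"gripper":1,"tx":-0.018,"ty":0.046,"tz":0,"rx":0,"ry":0,"rz":0},{"gripper":1,"tx":-0.018,"ty":0.055,"tz":0,"rx":0,"ry":0,"rz":0},{"gripper":1,"tx":-0.018,"ty":0.055,"tz":0,"rx":0,"ry":0,"rz":0},{"gripper":1,"tx":-0.018,"ty":0.055,"tz":0,"rx":0,"ry":0,"rz":0},{"gripper":1,"tx":-0.018,"ty":0.055,"tz":0,"rx":0,"ry":0,"rz":0},{"gripper":1,"tx":-0.018,"ty":0.045,"tz":0,"rx":0,"ry":0,"rz":0},{"gripper":1,"tx":0,"ty":0.013,"tz":0,"rx":0,"ry":0,"rz":0}]'
python3 -m handwheel '[{"gripper":1,"tx":0,"ty":0,"tz":0,"rx":-0.7,"ry":6.4,"rz":2.34},{"gripper":1,"tx":0,"ty":0,"tz":0,"rx":-0.7,"ry":6.4,"rz":2.34},{"gripper":1,"tx":0,"ty":0,"tz":0,"rx":-0.7,"ry":6.4,"rz":2.34},{"gripper":1,"tx":0,"ty":0,"tz":0,"rx":-0.7,"ry":6.4,"rz":2.34},{"gripper":1,"tx":0,"ty":0,"tz":0,"rx":-0.8,"ry":6.3,"rz":2.34},{"gripper":1,"tx":0,"ty":0,"tz":0,"rx":0,"ry":0,"rz":0}]'
python3 - <<'E'
from tgt import *
state();T=target(60);need(T[:3,:3],T[:3,3])
E
```

```text
t: 13.08
ee_pos: [452.7, -160.7, 351.9]
orientation: [-3.14, -0.072, -0.001]
ft_force: [-0.3, 0.6, 0.1]
width: 13.7
t: 13.82
ee_pos: [453.8, -158.0, 352.1]
orientation: [2.967, -0.239, 0.852]
ft_force: [-1.2, -0.3, -1.3]
width: 13.3
carrier in stage (model) [ 25.3  -0.4 128.6] [-0.08  0.64  0.07] F.n -0.48 w 13.3 t 13.825
cur [ 453.8 -158.   352.1] az -0.16 t 13.825 q [-0.39  0.23  2.13  0.49  0.26  0.9 ]
t(cur axes) [-26.9  -0.3  68.7] t(target axes) [-27.7  -0.1  68.4] rot deg [0.08 0.64 0.07]
```

```bash
cat > kin.py <<'E'
from tgt import *
from scipy.optimize import least_squares
D=[(.424,1.631,624.7,404),(.30,1.82,538.8,404.8),(.53,1.82,576.5,275.8),(.63,1.83,576.1,211.6),(.34,2.03,473.4,313.6),(.67,1.78,598.2,199.7),(.44,1.73,598.6,358.6),(.60,1.92,np.hypot(482,234.7),211.7),(.29,1.83,np.hypot(500.6,187.4),404.6)]
A=[];b=[]
for q1,q2,r,z in D:
    s=q1+q2
    A+= [[1,np.sin(q1),np.sin(s),np.cos(s),0],[0,np.cos(q1),np.cos(s),-np.sin(s),1]];b+=[r,z]
sol=np.linalg.lstsq(np.array(A),np.array(b),rcond=None)[0]
E
python3 - <<'E'
from kin import *
print(sol.round(1),(np.array(A)@sol-b).round(1))
o=ctrl.get_obs();q=o['qpos'];T=toolT(o);a,L1,L2,e,h=sol;s=q[1]+q[2]
# W (with d6 folded): in plane W'=(r, z+d6) ; solve d6
for d in np.arange(60,160,10):
    W=T[:3,3]-d*T[:3,2];print(d,(np.hypot(W[0],W[1])-(a+L1*np.sin(q[1])+L2*np.sin(s)+e*np.cos(s))).round(1),(W[2]-(h+d+L1*np.cos(q[1])+L2*np.cos(s)-e*np.sin(s))).round(1),np.arctan2(W[1],W[0])-q[0])
E
```

```text
[ -3.8 559.1 489.1  73.3 187.8] [ 0.3  0.8  1.6 -0.7 -1.1 -1.5  0.8  1.9 -2.2 -0.4  0.7  2.8 -1.7 -1.3
  1.1 -2.8  0.5  1.1]
60 34.1 11.2 0.0445782385380421
70 28.9 9.7 0.04239675015108885
80 23.7 8.2 0.040163414781576146
90 18.5 6.7 0.03787638494112866
100 13.3 5.1 0.03553372547442263
110 8.1 3.6 0.03313340837132517
120 2.9 2.1 0.030673307212031875
130 -2.3 0.6 0.028151191215089633
140 -7.5 -1.0 0.0255647188553913
150 -12.7 -2.5 0.02291143101614279
```

```bash
cat >> kin.py <<'E'
a,L1,L2,e,h=sol;d6=127;lat=11
def ik(T):
    W=T[:3,3]-d6*T[:3,2];rho=np.hypot(W[0],W[1]);q0=np.arctan2(W[1],W[0])-np.arcsin(lat/rho);r=np.sqrt(rho**2-lat**2)
    f=lambda x:[a+L1*np.sin(x[0])+L2*np.sin(x[0]+x[1])+e*np.cos(x[0]+x[1])-r,h+d6+L1*np.cos(x[0])+L2*np.cos(x[0]+x[1])-e*np.sin(x[0]+x[1])-W[2]]
    s=least_squares(f,[.4,2.0]).x;p=s.sum()
    # forearm axis dir at pitch p from up in plane q0
    u=np.array([np.cos(q0),np.sin(q0),0]);fd=u*np.sin(p)+np.array([0,0,np.cos(p)])
    side=np.array([-np.sin(q0),np.cos(q0),0]);up=np.cross(side,fd)
    t=T[:3,2];ang=np.arccos(t@fd)
    return np.array([q0,s[0],s[1]]),p,ang,np.arctan2(t@side,t@up),fd
E
python3 - <<'E'
from kin import *
o=ctrl.get_obs();print(np.round(o['qpos'],3))
r=ik(toolT(o));print('model',[np.round(x,3) for x in r])
for off in (100,80,60,40,20,0,-4):
    r=ik(target(off));print(off,r[0].round(3),'q5',r[2].round(3),'q4~',r[3].round(3))
for pit in (-.5,-.4,-.3,-.2):  # tool re-gripped pitched: rotate tool about grasp pt
    for off in (60,0):
        T=target(off);g=T[:3,3]+165*T[:3,2];ey=T[:3,1];Rm=R.from_rotvec(-pit*-1*ey).as_matrix()
        for sgn in (1,):
            Tn=T.copy();Tn[:3,:3]=R.from_rotvec(pit*ey).as_matrix()@T[:3,:3];Tn[:3,3]=g-165*Tn[:3,2]
            r=ik(Tn);print(pit,off,Tn[:3,2].round(2),r[0].round(2),'q5',r[2].round(3),'q4',r[3].round(2))
E
```

```text
[-0.392  0.231  2.133  0.489  0.258  0.898]
model [array([-0.389,  0.228,  2.135]), np.float64(2.363), np.float64(0.259), np.float64(0.481), array([ 0.65 , -0.267, -0.712])]
100 [-0.394  0.297  2.177] q5 0.167 q4~ 0.852
80 [-0.388  0.345  2.163] q5 0.143 q4~ 1.024
60 [-0.383  0.393  2.148] q5 0.126 q4~ 1.235
40 [-0.377  0.44   2.131] q5 0.117 q4~ 1.475
20 [-0.372  0.486  2.112] q5 0.115 q4~ 1.717
0 [-0.367  0.531  2.092] q5 0.119 q4~ 1.933
-4 [-0.366  0.54   2.088] q5 0.12 q4~ 1.972
-0.5 60 [ 0.07 -0.01 -1.  ] [-0.33  0.47  1.84] q5 0.767 q4 0.02
-0.5 0 [ 0.07 -0.01 -1.  ] [-0.32  0.58  1.78] q5 0.706 q4 0.02
-0.4 60 [ 0.17 -0.03 -0.99] [-0.34  0.44  1.9 ] q5 0.634 q4 0.05
-0.4 0 [ 0.17 -0.03 -0.99] [-0.33  0.56  1.85] q5 0.568 q4 0.05
-0.3 60 [ 0.26 -0.04 -0.96] [-0.35  0.41  1.97] q5 0.497 q4 0.1
-0.3 0 [ 0.26 -0.04 -0.96] [-0.34  0.54  1.92] q5 0.426 q4 0.11
-0.2 60 [ 0.36 -0.06 -0.93] [-0.36  0.4   2.03] q5 0.357 q4 0.21
-0.2 0 [ 0.36 -0.06 -0.93] [-0.35  0.52  1.98] q5 0.282 q4 0.24
```

The direct tilt would put joint 5 at about 0.115 rad, right by its 0.11 limit. Instead I'll set the carrier on clear bench, regrip the fin with the tool pitched back 20°, and come to the stage from there.

```bash

python3 -m handwheel '[{"gripper":1,"tx":0,"ty":0,"tz":0,"rx":0.7,"ry":-6.4,"rz":-2.34},{"gripper":1,"tx":0,"ty":0,"tz":0,"rx":0.7,"ry":-6.4,"rz":-2.34},{"gripper":1,"tx":0,"ty":0,"tz":0,"rx":0.7,"ry":-6.4,"rz":-2.34},{"gripper":1,"tx":0,"ty":0,"tz":0,"rx":0.7,"ry":-6.4,"rz":-2.34},{"gripper":1,"tx":0,"ty":0,"tz":0,"rx":0.8,"ry":-6.3,"rz":-2.34},{"gripper":1,"tx":0.03,"ty":-0.05,"tz":0,"rx":0,"ry":0,"rz":0},{"gripper":1,"tx":0.04,"ty":-0.05,"tz":0,"rx":0,"ry":0,"rz":0},{"gripper":1,"tx":0.04,"ty":-0.05,"tz":0,"rx":0,"ry":0,"rz":0}]'
python3 -m handwheel '[{"gripper":1,"tx":0,"ty":0,"tz":0.04,"rx":0,"ry":0,"rz":0},{"gripper":1,"tx":0,"ty":0,"tz":0.04,"rx":0,"ry":0,"rz":0},{"gripper":1,"tx":0,"ty":0,"tz":0,"rx":0,"ry":0,"rz":0}]'
python3 - <<'E'
from tgt import *
need(Tg[:3,:3],[562,0,194])
p=get('side');save(p,'s9.png')
E
```

```text
t: 14.82
ee_pos: [556.1, -4.6, 353.4]
orientation: [3.138, 0.075, 0.0]
ft_force: [1.8, -0.6, -0.7]
width: 13.6
t: 15.2
ee_pos: [554.1, -5.7, 270.8]
orientation: [3.139, 0.078, -0.009]
ft_force: [-0.3, 1.5, -0.2]
width: 14.2
cur [554.1  -5.7 270.8] az 0.05 t 15.2 q [-0.03  0.51  1.87 -0.    0.77  1.49]
t(cur axes) [ 8.6 -5.4 76.7] t(target axes) [ 7.9 -5.3 76.8] rot deg [0.06 0.54 0.01]
```

View pics/s9.png

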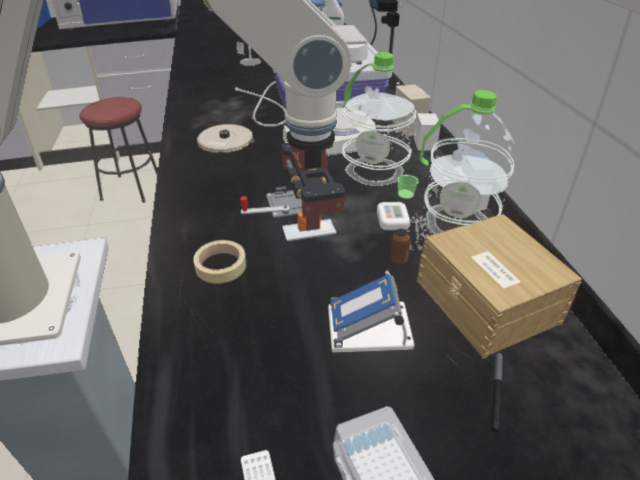

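The carrier is over clear bench at (310,229), well away from the tape and bottle. Set it down.

```bash

python3 -m handwheel '[{"gripper":1,"tx":0,"ty":0,"tz":0.04,"rx":0,"ry":0.5,"rz":0},{"gripper":1,"tx":0,"ty":0,"tz":0.025,"rx":0,"ry":0,"rz":0},{"gripper":1,"tx":0,"ty":0,"tz":0.009,"rx":0,"ry":0,"rz":0},{"gripper":1,"tx":0,"ty":0,"tz":0.002,"rx":0,"ry":0,"rz":0},{"gripper":1,"tx":0,"ty":0,"tz":0,"rx":0,"ry":0,"rz":0}]'
python3 - <<'E'
from tgt import *
need(Tg[:3,:3],[562,0,193.1]);print(ctrl.get_obs()['ft_force'])
E
```

```text
t: 15.88
ee_pos: [556.5, -6.2, 198.9]
orientation: [-3.14, -0.076, -0.022]
ft_force: [-0.1, -0.2, -0.1]
width: 14.0
cur [556.5  -6.2 198.9] az 0.049 t 15.875 q [-0.03  0.64  1.88  0.    0.61  1.49]
t(cur axes) [ 5.7 -5.9  5.9] t(target axes) [ 5.8 -5.9  5.8] rot deg [-0.01 -0.57 -0.05]
[-0.14547553 -0.16763984 -0.13677587]
```

```bash

python3 -m handwheel '[{"gripper":1,"tx":0,"ty":0,"tz":0.003,"rx":0,"ry":-0.5,"rz":0},{"gripper":1,"tx":0,"ty":0,"tz":0,"rx":0,"ry":0,"rz":0},{"gripper":1,"tx":0,"ty":0,"tz":0,"rx":0,"ry":0,"rz":0}]'
python3 - <<'E'
from tgt import *
need(Tg[:3,:3],[562,0,193.1]);print(ctrl.get_obs()['ft_force'])
E
```

```text
t: 16.25
ee_pos: [556.0, -6.1, 194.9]
orientation: [-3.14, -0.076, -0.006]
ft_force: [-0.8, 0.4, -1.8]
width: 14.1
cur [556.   -6.1 194.9] az 0.049 t 16.25 q [-0.03  0.64  1.88  0.    0.61  1.49]
t(cur axes) [ 6.3 -5.8  1.8] t(target axes) [ 6.3 -5.8  1.8] rot deg [-0.03  0.02 -0.04]
[-0.76198145  0.39366197 -1.75560256]
```

```bash

python3 -m handwheel '[{"gripper":1,"tx":0,"ty":0,"tz":0.0015,"rx":0,"ry":0,"rz":0},{"gripper":1,"tx":0,"ty":0,"tz":0,"rx":0,"ry":0,"rz":0},{"gripper":0.65,"tx":0,"ty":0,"tz":0,"rx":0,"ry":0,"rz":0},{"gripper":0.65,"tx":0,"ty":0,"tz":0,"rx":0,"ry":0,"rz":0},{"gripper":0.65,"tx":0,"ty":0,"tz":0,"rx":0,"ry":0,"rz":0}]'
python3 - <<'E'
from tgt import *
need(Tg[:3,:3],[562,0,193.1]);np.save('Tput.npy',toolT(ctrl.get_obs()))
p=get('side');save(p,'s10.png')
E
python3 -m handwheel '[{"gripper":0.65,"tx":0.0142,"ty":0,"tz":0.0006,"rx":0,"ry":-5,"rz":0},{"gripper":0.65,"tx":0.0142,"ty":0,"tz":0.0006,"rx":0,"ry":-5,"rz":0},{"gripper":0.65,"tx":0.0142,"ty":0,"tz":0.0006,"rx":0,"ry":-5,"rz":0},{"gripper":0.65,"tx":0.0142,"ty":0,"tz":0.0006,"rx":0,"ry":-5,"rz":0},{"gripper":0.65,"tx":0,"ty":0,"tz":0,"rx":0,"ry":0,"rz":0},{"gripper":0.65,"tx":0,"ty":0,"tz":0,"rx":0,"ry":0,"rz":0}]'
python3 - <<'E'
from tgt import *
T0=np.load('Tput.npy');T=toolT(ctrl.get_obs())
for X in (T0,T): print((X[:3,3]+163*X[:3,2]).round(1),(X[:3,3]+182*X[:3,2]).round(1),X[:3,2].round(3))
E
```

```text
t: 16.88
ee_pos: [555.9, -6.1, 193.2]
orientation: [-3.14, -0.076, -0.005]
ft_force: [0.6, 0.2, 0.5]
width: 30.6
cur [555.9  -6.1 193.2] az 0.049 t 16.875 q [-0.03  0.65  1.88  0.    0.61  1.49]
t(cur axes) [ 6.4 -5.8  0.1] t(target axes) [ 6.4 -5.8  0.1] rot deg [-0.03  0.03 -0.04]
t: 17.68
ee_pos: [611.0, -3.4, 183.4]
orientation: [3.086, 0.075, -0.538]
ft_force: [0.3, 0.2, 1.5]
width: 30.6
[556.5  -6.   30.2] [556.5  -6.   11.2] [ 0.003  0.001 -1.   ]
[555.9  -6.   30.1] [549.5  -6.3  12.2] [-0.338 -0.016 -0.941]
```

View pics/s10.png

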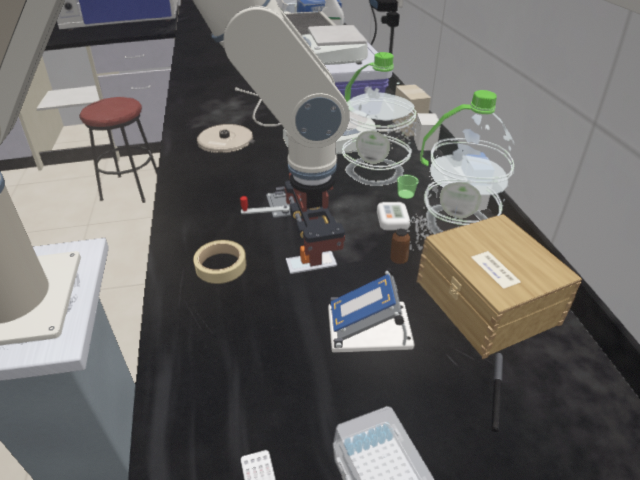

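The carrier lies flat on the bench at (312,262), and the jaws are pitched around the fin. Regrip.

```bash

python3 -m handwheel '[{"gripper":1,"tx":0,"ty":0,"tz":0,"rx":0,"ry":0,"rz":0},{"gripper":1,"tx":0,"ty":0,"tz":0,"rx":0,"ry":0,"rz":0},{"gripper":1,"tx":0,"ty":0,"tz":0,"rx":0,"ry":0,"rz":0},{"gripper":1,"tx":0,"ty":0,"tz":0,"rx":0,"ry":0,"rz":0},{"gripper":1,"tx":0,"ty":0,"tz":0,"rx":0,"ry":0,"rz":0}]'
cat >> tgt.py <<'E'
import os
if os.path.exists('Tg2.npy'):
    K=np.load('Tput.npy')@G
    yaw=np.arctan2(K[1,0],K[0,0]);Tb=np.eye(4);Tb[:3,:3]=R.from_rotvec([0,0,yaw]).as_matrix();Tb[:3,3]=[K[0,3],K[1,3],0]
    G=np.linalg.inv(np.load('Tg2.npy'))@Tb
E
python3 - <<'E'
from h import *
np.save('Tg2.npy',toolT(ctrl.get_obs()));print(ctrl.get_obs()['width'])
from kin import *
print(K.round(3),Tb.round(3))
for off in (100,60,30,0,-4):
    T=target(off);r=ik(T);print(off,T[:3,3].round(1),T[:3,2].round(3),r[0].round(3),'q5',r[2].round(3),'q4~',r[3].round(3))
E
```

```text
t: 18.3
ee_pos: [611.4, -3.4, 183.8]
orientation: [3.086, 0.075, -0.54]
ft_force: [-1.9, -0.9, 4.0]
width: 13.8
13.777625789843631
[[ 9.99000e-01 -4.90000e-02  1.00000e-03  5.53525e+02]
 [ 4.90000e-02  9.99000e-01 -1.00000e-03 -6.85800e+00]
 [-1.00000e-03  1.00000e-03  1.00000e+00  1.35000e-01]
 [ 0.00000e+00  0.00000e+00  0.00000e+00  1.00000e+00]] [[ 9.99000e-01 -4.90000e-02  0.00000e+00  5.53525e+02]
 [ 4.90000e-02  9.99000e-01  0.00000e+00 -6.85800e+00]
 [ 0.00000e+00  0.00000e+00  1.00000e+00  0.00000e+00]
 [ 0.00000e+00  0.00000e+00  0.00000e+00  1.00000e+00]]
100 [ 497.3 -165.1  335.4] [ 0.216 -0.034 -0.976] [-0.352  0.34   1.966] q5 0.621 q4~ 0.072
60 [ 518.5 -168.5  301.7] [ 0.216 -0.034 -0.976] [-0.344  0.423  1.938] q5 0.565 q4~ 0.075
30 [ 534.4 -171.1  276.4] [ 0.216 -0.034 -0.976] [-0.338  0.484  1.914] q5 0.529 q4~ 0.078
0 [ 550.3 -173.6  251.1] [ 0.216 -0.034 -0.976] [-0.333  0.544  1.886] q5 0.496 q4~ 0.08
-4 [ 552.4 -174.   247.7] [ 0.216 -0.034 -0.976] [-0.332  0.552  1.882] q5 0.492 q4~ 0.08
```

```bash

python3 -m handwheel '[{"gripper":1,"tx":-0.007,"ty":0,"tz":-0.019,"rx":0,"ry":0,"rz":0},{"gripper":1,"tx":-0.017,"ty":0,"tz":-0.047,"rx":0,"ry":0,"rz":0},{"gripper":1,"tx":-0.017,"ty":0,"tz":-0.047,"rx":0,"ry":0,"rz":0},{"gripper":1,"tx":-0.014,"ty":0,"tz":-0.038,"rx":0,"ry":0,"rz":0},{"gripper":1,"tx":0,"ty":0,"tz":0,"rx":0,"ry":0,"rz":0}]'
python3 - <<'E'
from tgt import *
T=target(70);state();need(T[:3,:3],T[:3,3])
E
```

```text
t: 18.92
ee_pos: [612.1, -3.5, 349.0]
orientation: [3.088, 0.075, -0.526]
ft_force: [-0.3, -0.1, -1.5]
width: 13.9
carrier in stage (model) [ -6.3 166.  122.4] [ 3.43 31.84 11.7 ] F.n -1.12 w 13.9 t 18.925
cur [612.1  -3.5 349. ] az 0.049 t 18.925 q [-0.02  0.54  1.6  -0.02  1.34  1.51]
t(cur axes) [-87.9 159.1  72. ] t(target axes) [-78.  177.9  22.2] rot deg [ 0.75 31.85 12.15]
```

```bash

python3 -m handwheel '[{"gripper":1,"tx":0,"ty":0,"tz":0,"rx":0.15,"ry":6.37,"rz":2.43},{"gripper":1,"tx":0,"ty":0,"tz":0,"rx":0.15,"ry":6.37,"rz":2.43},{"gripper":1,"tx":0,"ty":0,"tz":0,"rx":0.15,"ry":6.37,"rz":2.43},{"gripper":1,"tx":0,"ty":0,"tz":0,"rx":0.15,"ry":6.37,"rz":2.43},{"gripper":1,"tx":0,"ty":0,"tz":0,"rx":0.15,"ry":6.37,"rz":2.43},{"gripper":1,"tx":-0.026,"ty":0.055,"tz":0,"rx":0,"ry":0,"rz":0},{"gripper":1,"tx":-0.026,"ty":0.06,"tz":0,"rx":0,"ry":0,"rz":0},{"gripper":1,"tx":-0.026,"ty":0.06,"tz":0,"rx":0,"ry":0,"rz":0}]'
python3 -m handwheel '[{"gripper":1,"tx":0,"ty":0,"tz":0,"rx":0,"ry":0,"rz":0},{"gripper":1,"tx":0,"ty":0,"tz":0,"rx":0,"ry":0,"rz":0}]'
python3 - <<'E'
from tgt import *
T=target(50);state();need(T[:3,:3],T[:3,3])
p=get('side');save(p,'s11.png')
E
```

```text
t: 19.92
ee_pos: [509.3, -160.1, 327.8]
orientation: [3.097, -0.248, 0.328]
ft_force: [0.2, -0.6, -0.8]
width: 13.8
t: 20.18
ee_pos: [510.7, -159.3, 328.2]
orientation: [3.097, -0.251, 0.329]
ft_force: [1.4, -0.4, -0.5]
width: 13.5
carrier in stage (model) [ 5.   7.6 87.8] [-0.08  0.48 -0.02] F.n -1.18 w 13.5 t 20.175
cur [ 510.7 -159.3  328.2] az -0.162 t 20.175 q [-0.33  0.37  1.94  0.06  0.62  1.35]
t(cur axes) [ 6.9  7.8 37.3] t(target axes) [ 6.5  7.9 37.3] rot deg [ 0.07  0.48 -0.05]
```

View pics/s11.png

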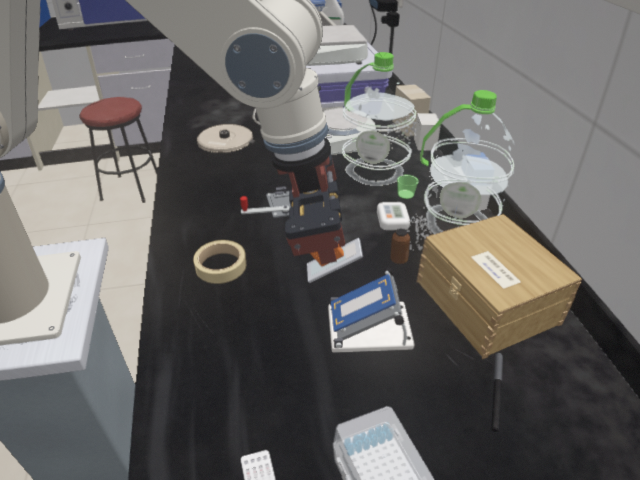

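The carrier at (335,262) is tilted parallel to the blue face. Approach to about 12 mm and check.

```bash

python3 -m handwheel '[{"gripper":1,"tx":0.006,"ty":0.0078,"tz":0.037,"rx":0,"ry":0.3,"rz":0},{"gripper":1,"tx":0,"ty":0,"tz":0,"rx":0,"ry":0,"rz":0},{"gripper":1,"tx":0,"ty":0,"tz":0,"rx":0,"ry":0,"rz":0}]'
python3 - <<'E'
from tgt import *
T=target(12);state();need(T[:3,:3],T[:3,3])
E
```

```text
t: 20.6
ee_pos: [523.4, -168.1, 293.8]
orientation: [3.096, -0.247, 0.337]
ft_force: [0.1, 0.6, -0.8]
width: 14.0
carrier in stage (model) [-0.8  1.1 51. ] [-0.01  0.19  0.11] F.n -0.66 w 14.0 t 20.6
cur [ 523.4 -168.1  293.8] az -0.159 t 20.6 q [-0.34  0.44  1.93  0.07  0.56  1.33]
t(cur axes) [13.5  1.2 36.4] t(target axes) [13.4  1.2 36.4] rot deg [0.04 0.19 0.1 ]
```

```bash

python3 -m handwheel '[{"gripper":1,"tx":0.0065,"ty":0.001,"tz":0.018,"rx":0,"ry":0.2,"rz":0},{"gripper":1,"tx":0.0065,"ty":0,"tz":0.018,"rx":0,"ry":0,"rz":0},{"gripper":1,"tx":0,"ty":0,"tz":0,"rx":0,"ry":0,"rz":0},{"gripper":1,"tx":0,"ty":0,"tz":0,"rx":0,"ry":0,"rz":0}]'
python3 - <<'E'
from tgt import *
T=target(0);state();need(T[:3,:3],T[:3,3])
out=[]
for nme,(u,v) in dict(side=(365,310),scene=(410,275)).items():
    p=get(nme);out.append(cv2.resize(p['image'][v-50:v+50,u-65:u+65,::-1],None,fx=4,fy=4,interpolation=2))
    out[-1]=out[-1]
cv2.imwrite('pics/c12.png',np.vstack(out)[:, :][::1] if 0 else np.vstack([cv2.resize(x,(390,300)) for x in out]))
save(get('wrist'),'w12.png')
E
```

```text
t: 21.1
ee_pos: [543.1, -173.0, 262.2]
orientation: [3.094, -0.249, 0.344]
ft_force: [0.9, -0.3, -0.7]
width: 14.0
carrier in stage (model) [ 0.1 -0.7 13.2] [-0.05 -0.08  0.07] F.n -1.03 w 14.0 t 21.1
cur [ 543.1 -173.   262.2] az -0.16 t 21.1 q [-0.34  0.52  1.9   0.08  0.51  1.33]
t(cur axes) [ 4.6 -0.5 12.5] t(target axes) [ 4.6 -0.5 12.5] rot deg [ 0.07 -0.08  0.05]
```

View pics/c12.png

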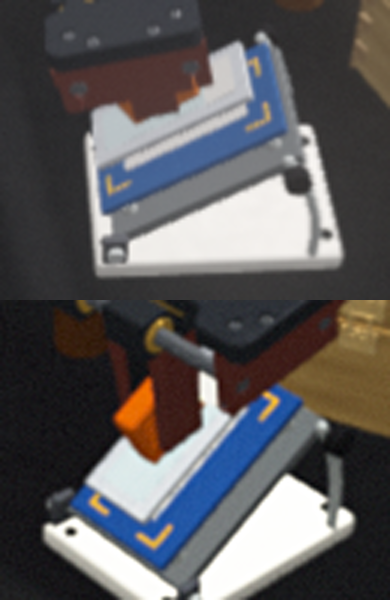

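View pics/w12.png

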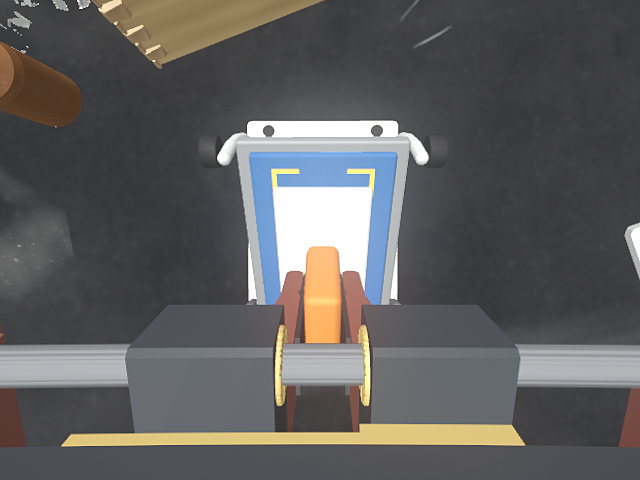

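```bash
python3 - <<'E'
from tgt import *
p=get('wrist');K=np.linalg.inv(Ts)@toolT(ctrl.get_obs())@G
for x,y,z,k in [(45,20,5,1),(45,-20,5,1),(46,21,0,0),(46,-21,0,0),(54,32,0,0),(54,-32,0,0)]:
    X=((toolT(ctrl.get_obs())@G) if k else Ts)@[x,y,z,1];print('carrier' if k else 'stage',x,y,proj(p,X[:3]).round(1))
# face plane from depth near top (blue)
C=cloud(p);hsv=cv2.cvtColor(p['image'],cv2.COLOR_RGB2HSV).astype(int)
m=(hsv[...,0]>100)&(hsv[...,0]<120)&(hsv[...,1]>120);m[320:]=0
X=C[m];L=(np.c_[X,np.ones(len(X))]@np.linalg.inv(Ts).T)[:,:3];L=L[abs(L[:,2])<15];print('blue in stage',len(L),np.percentile(L,[2,50,98],axis=0).round(1),np.polyfit(L[:,0],L[:,2],1),np.polyfit(L[:,1],L[:,2],1))
m=(hsv[...,1]<40)&(hsv[...,2]>200);m[:185]=0;m[320:]=0;m[:,:270]=0;m[:,378:]=0
X=C[m];Kc=np.linalg.inv(toolT(ctrl.get_obs())@G);L=(np.c_[X,np.ones(len(X))]@Kc.T)[:,:3];L=L[abs(L[:,2])<15];print('plate in carrier',len(L),np.percentile(L,[2,50,98],axis=0).round(1),np.polyfit(L[:,0],L[:,2],1),np.polyfit(L[:,1],L[:,2],1))
E
```

```text
carrier 45 20 [275.6 190.7]
carrier 45 -20 [376.  190.7]
stage 46 21 [274.9 169.7]
stage 46 -21 [371.3 169.7]
stage 54 32 [247.6 152.1]
stage 54 -32 [398.7 152.1]
blue in stage 2051 [[-31.2 -30.9  -2.7]
 [ 43.7  24.5   0.2]
 [ 53.2  31.5   1.4]] [-0.00597169  0.23132541] [ 0.00451    -0.00813223]
plate in carrier 7249 [[  3.7 -17.7   2.8]
 [ 30.2   1.5   6.1]
 [ 45.3  20.7   7.4]] [-0.01363174  6.30910622] [-0.01164461  5.93603091]
```

Marks and carrier agree with the model within about 1 mm. Press on gently, watching the force.

```bash

python3 -m handwheel '[{"gripper":1,"tx":0.0035,"ty":-0.0005,"tz":0.0095,"rx":0,"ry":0,"rz":0},{"gripper":1,"tx":0.0007,"ty":0,"tz":0.0019,"rx":0,"ry":0,"rz":0},{"gripper":1,"tx":0,"ty":0,"tz":0,"rx":0,"ry":0,"rz":0},{"gripper":1,"tx":0,"ty":0,"tz":0,"rx":0,"ry":0,"rz":0}]'
python3 -c "
from tgt import *
state()"
python3 -m handwheel '[{"gripper":1,"tx":0.0007,"ty":0,"tz":0.0019,"rx":0,"ry":0,"rz":0},{"gripper":1,"tx":0.0007,"ty":0,"tz":0.0019,"rx":0,"ry":0,"rz":0},{"gripper":1,"tx":0,"ty":0,"tz":0,"rx":0,"ry":0,"rz":0},{"gripper":1,"tx":0,"ty":0,"tz":0,"rx":0,"ry":0,"rz":0}]'
python3 -c "
from tgt import *
state();print(ctrl.get_obs()['moment'])"
```

```text
t: 21.8
ee_pos: [549.6, -174.0, 250.9]
orientation: [3.094, -0.25, 0.343]
ft_force: [0.2, -0.4, 0.2]
width: 13.7
carrier in stage (model) [-0.5 -0.6  0.2] [-0.06 -0.02  0.04] F.n 0.02 w 13.7 t 21.8
t: 22.3
ee_pos: [551.8, -174.3, 247.8]
orientation: [3.094, -0.25, 0.343]
ft_force: [-3.0, 0.3, 2.9]
width: 13.8
carrier in stage (model) [-0.3 -0.6 -3.7] [-0.06 -0.03  0.04] F.n 4.05 w 13.8 t 22.3
[ 0.11290261  0.28539311 -0.00329256]
```

```bash

python3 -m handwheel '[{"gripper":1,"tx":0.0005,"ty":0,"tz":0.0014,"rx":0,"ry":0,"rz":0},{"gripper":1,"tx":0,"ty":0,"tz":0,"rx":0,"ry":0,"rz":0},{"gripper":1,"tx":0,"ty":0,"tz":0,"rx":0,"ry":0,"rz":0},{"gripper":1,"tx":0,"ty":0,"tz":0,"rx":0,"ry":0,"rz":0}]'
python3 - <<'E'
from tgt import *
for _ in range(4):
    p=get('wrist');o=ctrl.get_obs();print((np.array(o['ft_force'])@n).round(2),np.round(o['ft_force'],1))
state();save(p,'w13.png')
C=cloud(p);hsv=cv2.cvtColor(p['image'],cv2.COLOR_RGB2HSV).astype(int)
S=np.linalg.inv(Ts)
def fit(m,nm,zr):
    X=C[m];X=X[~np.isnan(X[:,0])];L=(np.c_[X,np.ones(len(X))]@S.T)[:,:3];L=L[(L[:,2]>zr[0])&(L[:,2]<zr[1])]
    A=np.c_[L[:,:2],np.ones(len(L))];w=np.ones(len(L),bool)
    for _ in range(4):
        s=np.linalg.lstsq(A[w],L[w,2],rcond=None)[0];w=abs(A@s-L[:,2])<2
    print(nm,len(L),s.round(4),np.percentile(L[w],[1,50,99],axis=0).round(1).tolist())
m=(hsv[...,0]>100)&(hsv[...,0]<120)&(hsv[...,1]>120);m[320:]=0;fit(m,'blue',(-15,10))
m=(hsv[...,1]<40)&(hsv[...,2]>200);m[:172]=0;m[320:]=0;m[:,:272]=0;m[:,376:]=0;fit(m,'plate',(-5,10))
q=[]
for nme,(u,v) in dict(side=(365,310),scene=(410,275)).items():
    p=get(nme);q.append(cv2.resize(p['image'][v-50:v+50,u-65:u+65,::-1],(390,300),interpolation=2))
cv2.imwrite('pics/c13.png',np.vstack(q))
p=get('scene');C=cloud(p)
for k in ('hasp_knob',):print(recognise(p,k)[:1])
save(p,'sc13.png')
E
```

```text
t: 22.8
ee_pos: [552.6, -174.4, 246.5]
orientation: [3.094, -0.25, 0.343]
ft_force: [-3.5, 0.4, 4.9]
width: 13.8
6.43 [-3.7  0.9  5.2]
6.23 [-3.5 -0.6  5.3]
6.6 [-4.   1.3  5.1]
6.49 [-3.8  0.5  5.3]
carrier in stage (model) [-0.4 -0.6 -5.2] [-0.06 -0.03  0.04] F.n 6.49 w 13.9 t 23.0
blue 3447 [-2.1000e-03  1.2000e-03 -4.3001e+00] [[-19.9, -31.1, -5.8], [12.4, 25.3, -4.3], [53.0, 31.6, -3.0]]
plate 7199 [-0.0077 -0.0017  1.0803] [[0.2, -18.6, -0.8], [29.1, 0.9, 0.9], [45.0, 20.2, 2.3]]
[{'xy': [0.307, 0.5144], 'p': 0.93}]
```

View pics/c13.png

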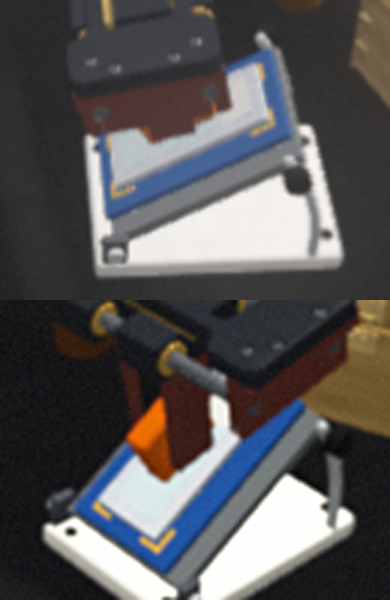

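View pics/w13.png

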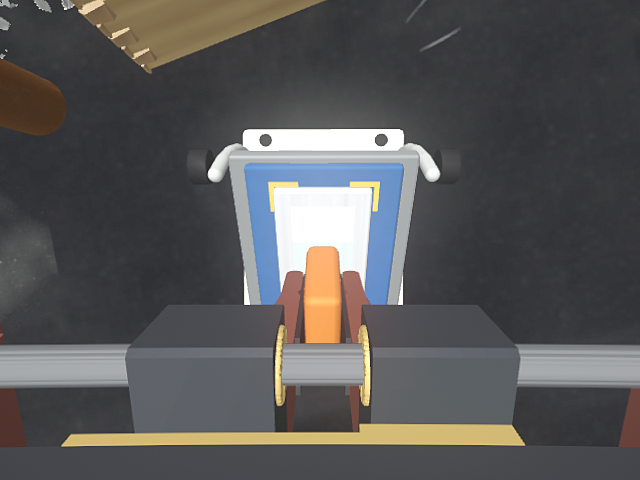

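View pics/sc13.png

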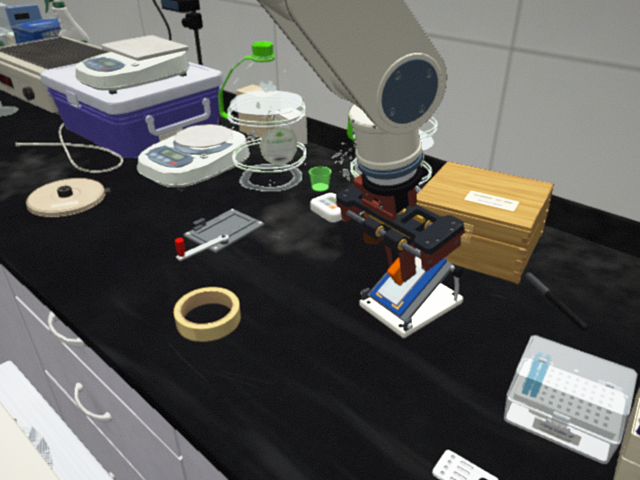

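All the checks agree: the pad has given 4.3 mm, which at 1.5 N a mm matches the 6.5 N I read. The plate sits 5.4 mm above the pad for a 5 mm plate, tilted about 0.006 rad, and its top edge is at the marks. Handing in.

```bash
python3 -c "
from tgt import *
print(ctrl.close_job());state()"
```

```text
the job is handed in; nothing more can be done
None
the job is handed in; nothing more can be done
```

I swung the hasp open, lifted the carrier out by its fin and pressed it flush on the blue face. The job was handed in at about 23 s with the carrier still gripped; no verdict was reported.

**What I did**
- **Hasp:** I pinched the knob and swung the hasp to about 1.44 rad. It was still open in the last picture.
- **Extra step:** tilting straight to the slope would have put joint 5 at about 0.115 rad, just above its 0.11 limit. I set the carrier down on clear bench, regripped the fin with the tool pitched back 20°, and went to the stage from there.

**Last checks**
| Check | Measured | Required |
|---|---|---|
| Pressing force | about 6.5 N | over 2 N, under 45 N |
| Give of the sprung face | about 4.3 mm (6.45 N at 1.5 N a mm, matching the force) | a few millimetres |
| Plate tilt against the face | about 0.006 rad | under 0.05 rad |
| Plate top above the face | 5.4 mm for a 5 mm plate | underside within 2 mm |
| Centring, from the arm's own pose | within about 1 mm | within 10 mm |
| Long side against up the slope, from the arm's own pose | about 0.001 rad | under 0.15 rad |
| Finger opening on the fin | 13.9 mm (fin is 14 mm) | still held |

- **Bystanders:** the tape roll looked unmoved in the last pictures. The timer and bottle were partly hidden by the gripper, but the arm passed well clear of both. I judged all three by eye.
- **Stage slope:** the fit to the face after pressing matched the slope fitted before, so the setting looked unchanged.

No check failed or disagreed. The first two move calls were refused because every row must carry all its keys, and the arm did not move.

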